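Open the push-and-turn rinse jar and take out the specimen basket

ROBOT

A 6-joint arm with a two-finger parallel gripper is mounted at the origin on a cart in front of the work surface, level with it; the furniture and walls round the work are solid. World frame = base frame: x ahead of the robot, y to its left, z up, the work surface at z = 0. Lengths are in m, angles in degrees, forces in N, time in s.
With the tool pointing down it reaches from about 0.275 to 0.725 m from the base axis. Payload 15.9 kg.
Tool frame: the origin (TCP) lies at the very end of the fingers, on their centre line; the grasp point (between the pads) lies 19 mm behind it; z points along the fingers, y is the direction in which the jaws open and shut (so a half turn about z gives the same grasp; the last joint's range is limited). The gripper opens to 85 mm and grips with 20 to 120 N. Pads are 22 mm wide; open, the fingers measure 114 mm over their backs; the gripper's body (76 mm by 85 mm) begins 54 mm behind the grasp point. The pads swing forward as they close: fully open they stand 13 mm farther back than shut.
Start: joints at [-73.854, 12.198, -1.971, 75.831, 0, 90], TCP at [0.139, -0.48, 0.231] pointing down, gripper open.
Joint ranges: [-170.91, 170.91], [-42.67, 98.43], [-65.05, 77.54], [-120.47, 116.71], [-90, 82.35], [-180, 180]. Speed limits (degrees/s): [108.29, 108.29, 136.94, 147.25, 180, 180].

INTERFACE

Orientations are given as [roll, pitch, yaw] about the fixed x, y, z axes, in that order (R = Rz(yaw) Ry(pitch) Rx(roll)).
In Python, from station import env gives the robot as it stands. The module is installed in compiled form; this text tells all that it offers.
- The arm moves only by the tool drive_tool, never from a script. Its argument "plan" is a list of rows, each a list of 3 entries, a list of its own where there are three numbers: the turn, a rotation vector about the world's x, y, z scaled (see below), then the shift along the world's x, y, z scaled (see below), then the closure, from -1 (fully open) to 1 (shut). A call has 1 to 20 rows; each row is the pose to reach, as a shift and turn from the pose commanded when the call began; what a row does not reach only later rows make up. The controller multiplies each number of a shift by 20 cm and each number of a turn by 90 degrees. A row lasts 1/10 s, in which the tool goes at most 50 mm and 8.59 degrees, less where a joint would pass 70% of its speed; a pose out of reach is approached as far as the arm can. A call with a number of a shift or a turn outside -1 to 1 is refused whole. A call with a gripper value outside its range is refused whole. The fingers move at their own pace and stop on an object; "force" is the grip in N (left out, the last holds). Time passes only in rows, so rows that repeat a pose let the fingers close. It gives the time, the measured TCP pose, the force and the opening at its end, in the units of the state.
- env.get_obs(): the state, without advancing time (a new reading comes with each control period).
- env.get_image(name): name is "side" or "top" or "wrist"; returns a dict with "color" (384x512x3 uint8, blue, green, red), "intrinsics" (3x3 intrinsics, pixels), "k1" (the pictures are not rectified: a ray, as slopes to the right and down, at radius r is drawn at 1 + k1 r^2 times it, then the intrinsics apply), "R" (3x3) and "t" (3): a world point X has camera coordinates R X + t. Camera axes: x right, y down, z forward; pixel columns grow to the right and rows downward; lengths in m; the calibration is good to about 2 mm. A picture is of the moment at which its call begins. There is no depth.
- env.close_job(): hands the job in, once; it reports no verdict.
The state is a dict: "clock": time; "qpos": joint angles; "qvel": joint speeds; "effort": joint torques, N m; "tool_pos": TCP position; "ee_rot": TCP orientation; "ft_force": force on the tool from outside, world axes, zero at the start; "moment": the same for the moment, N m; "opening": opening from 0.0 (shut) to 1.0 (fully open).
Only numpy, scipy, OpenCV 4.12 (cv2) and the standard library are available. Lean on these libraries where they do the work, as an engineer would, in place of code of your own. Each camera call takes 0.05 s, during which the arm holds its last target.

TASK

The rinsed specimens are still in the drained white jar, under its push-and-turn safety cap. Press the cap down firmly but without forcing it, turn it anticlockwise under pressure until you feel it meet its stop, lift it off and set it rim down flat on the bench; then lift the specimen basket out by its knob and stand it upright in the grey tray. Leave the jar standing in its holder and the other things on the bench where they are.

Things in the scene. Friction and masses are not known exactly. Their poses are not given: they have to be found in the camera images.
- holder: Fixed bench holder for the jar: an aluminium base plate 104 x 128 x 5 mm with a grey square pocket, 84.5 mm over its walls, whose walls rise to 40 mm. Origin: centre of the plate's underside, on the bench. It keeps the square jar from turning.
- jar: White square plastic jar, 72 x 72 mm, 56 mm high, with a round neck 44 mm across up to its rim at 80 mm; round bore 38 mm wide, inner floor 5 mm above its underside. About 0.8 kg, loose: it stands in the holder's pocket with 1.75 mm play on each side, its underside 8 mm above the bench. Origin: centre of its underside; z up.
- jar_mouth (a point): Centre of the jar's mouth, level with its rim (80 mm above the jar's underside). The neck's plastic ledges break when the contact forces between cap and jar add up to more than 70 N (for example 20 N of pressing and 1 N m of turning against a stop). The cap has about 1.2 mm sideways play on the neck.
- cap_mid (a point): Middle of the cap on its axis, 18 mm above its lower edge and 17.5 mm below its top; z up. The cap is a ribbed white cylinder, 61 mm in diameter, 35.5 mm high, 0.09 kg, loose, hollow below, with two moulded arrows on top. Push-and-turn closure: three lugs in its skirt are held up behind 3 mm teeth of the neck by a sprung sealing ring in the cap.
- basket_knob (a point): Centre of the round steel knob, 12 mm in diameter and 9.5 mm high, on top of the basket's 4 mm stem; z up. The basket, steel wire, 33 mm in diameter and 15 mm high, holds small cut steel pieces fixed in it; its foot lies 81 mm below this point; 0.06 kg. At the start it stands loose in the jar, with about 2.5 mm play all round; the knob's underside is then 1.5 mm above the jar's rim, hidden under the cap.
- tray: Grey open specimen tray, 90 mm (x) by 120 mm (y), 16 mm high, floor about 2 mm thick, thin walls, loose on the bench. Origin: centre of its underside.
- test_block: Bystander: round steel hardness block, 64 mm in diameter, 16 mm high. Origin: centre of its underside.
- coupon: Bystander: flat steel sample, 20 x 55 x 12 mm. Origin: centre of its underside.
- bolt: Bystander: hexagon bolt, 60 mm high, standing on its head. Origin: centre of its underside.
- nut: Bystander: hexagon nut, 25 mm wide, 13 mm high. Origin: centre of its underside.
- mount_a: Bystander: resin-mounted specimen, a disc 30 mm in diameter, 21 mm high. Origin: centre of its underside.
- mount_b: Bystander: resin-mounted specimen, a disc 30 mm in diameter, 21 mm high. Origin: centre of its underside.
- cap_top (a point): Centre of the cap's flat top. Pushed down the cap gives a few mm against a spring; its lugs clear the teeth at about 15 N and it bottoms hard at about 18 N. Held down it turns anticlockwise seen from above, past the teeth, to a hard stop; there, and up to 8 degrees before, it lifts straight off. The stop comes 40 to 85 degrees after the start, each time differently: the cap's start in its play is unknown.
Mind the look-alikes: they are no part of the job. Leave any green look-alike of the part that bears cap_mid alone. There is more than one size of the holder; the one meant has the size given above.

How it is judged:
By the outcome, as a careful person would: the job done as asked, in the order asked, and still so for the second after the job is handed in, with the robot touching nothing.
It also fails if it takes over 72 s, if anything falls off the work surface, if the arm or the gripper's body presses on something with over 40 N, if the wrist force passes 120 N, or if a joint passes its speed limit or range.

## Working session

There is one attempt and no reset: what is moved stays moved. The work goes in short steps, Python scripts to look and compute and a tool call to move; the robot and the scene stay as the last step left them, time stands still between calls to the robot, and variables do not carry over. Pictures are saved under pics/ and viewed, and the job is handed in when it is done.

Besides the shell and the picture viewer there is one more tool, called after ">>>" as name(argument=value, ...), one argument or row to a line, values as JSON. drive_tool: Moves the arm, as the interface text tells. Shifts and turns lie within -1 to 1; 1 stands for 20 cm of shift or 90 degrees of turn. Its arguments: {"type":"object","properties":{"plan":{"type":"array","items":{"type":"array"}},"force":{"type":"number"}},"required":["plan"]}

```bash
mkdir -p pics; cat > h.py <<'E'
from station import env
import cv2, numpy as np
def snap(n,f):
    im=env.get_image(n); cv2.imwrite('pics/'+f+'.png',im['color']); np.savez('pics/'+f+'.npz',**{k:np.array(v) for k,v in im.items()}); return im
def crop(f,x0,y0,x1,y1,s,o):
    c=cv2.imread('pics/'+f+'.png')[y0:y1,x0:x1]; cv2.imwrite('pics/'+o+'.png',cv2.resize(c,None,fx=s,fy=s,interpolation=cv2.INTER_CUBIC))
def ray(f,u,v):
    d=np.load('pics/'+f+'.npz'); K=d['intrinsics'];k1=float(d['k1'])
    p=cv2.undistortPoints(np.array([[[u,v]]],float),K,np.array([k1,0,0,0,0.]))[0,0]
    R=d['R'];t=d['t']; return -R.T@t, R.T@np.array([p[0],p[1],1.])
def atz(f,u,v,z):
    o,r=ray(f,u,v); return o+r*(z-o[2])/r[2]
def proj(f,X):
    d=np.load('pics/'+f+'.npz'); c=d['R']@np.array(X)+d['t']; a=c[:2]/c[2]; a=a*(1+float(d['k1'])*(a@a)); return (d['intrinsics']@np.r_[a,1])[:2]
def st():
    o=env.get_obs()
    for k in ['clock','qpos','tool_pos','ee_rot','ft_force','moment','opening']: print(k,np.round(o[k],4))
E
python3 - <<'E'
from h import *
for n in ['side','top','wrist']: snap(n,n+'0')
st()
E
```

```text
clock 0.15
qpos [-7.38541e+01  1.22190e+01 -1.99850e+00  7.58315e+01  3.00000e-04
  9.00010e+01]
tool_pos [ 0.139  -0.48    0.2309]
ee_rot [-1.79951e+02 -3.00000e-04  1.61448e+01]
ft_force [-0.5811 -0.9611 -0.2852]
moment [ 0.0014  0.0018 -0.0221]
opening 1.0018
```

View pics/top0.png

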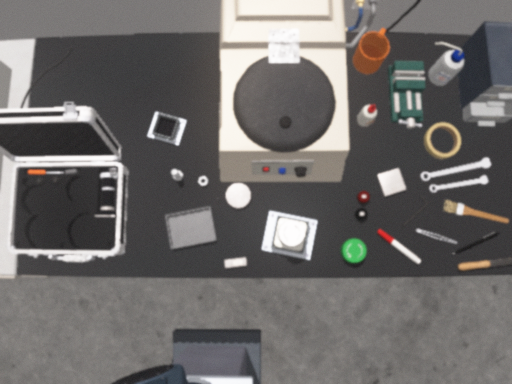

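View pics/side0.png

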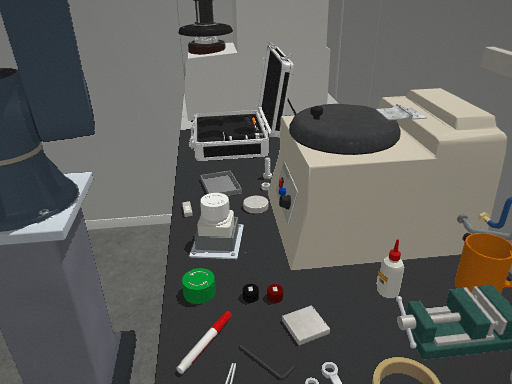

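View pics/wrist0.png

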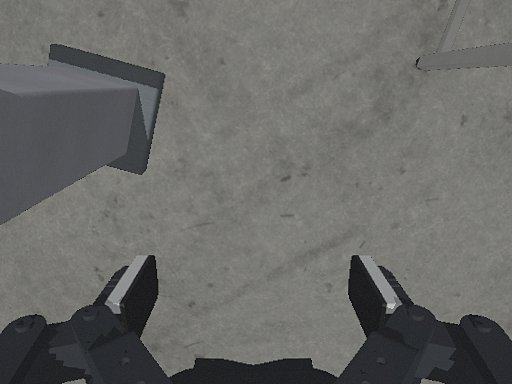

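Top view: the candidates are the white cap on its jar in the holder at (291,233), a green cap look-alike at (354,250), and a smaller empty holder at (167,127). The tray is at (191,228), with the test block at (238,195), coupon at (235,263), bolt at (177,174), nut at (203,181) and mounts at (362,197) and (362,214). I choose the white cap at (291,233) and will check it in a crop.

```bash
python3 - <<'E'
from h import *
crop('top0',225,170,385,280,5,'c1'); crop('top0',145,150,265,280,5,'c2'); crop('side0',160,160,300,310,4,'c3')
print(atz('top0',291.5,233,.1215+.0), [atz('top0',u,v,0) for u,v in [(271,211),(317,219)]])
d=np.load('pics/top0.npz');print(d['intrinsics'],d['k1'],-d['R'].T@d['t'])
E
```

```text
[ 0.51429196 -0.25509636  0.1215    ] [array([ 0.57947264, -0.20933351,  0.        ]), array([ 0.55790049, -0.32999996,  0.        ])]
[[468.46262034   0.         255.72926641]
 [  0.         468.46262034 189.23688292]
 [  0.           0.           1.        ]] -0.12462457217809612 [ 0.44887176 -0.18706273  1.22636365]
```

View pics/c1.png

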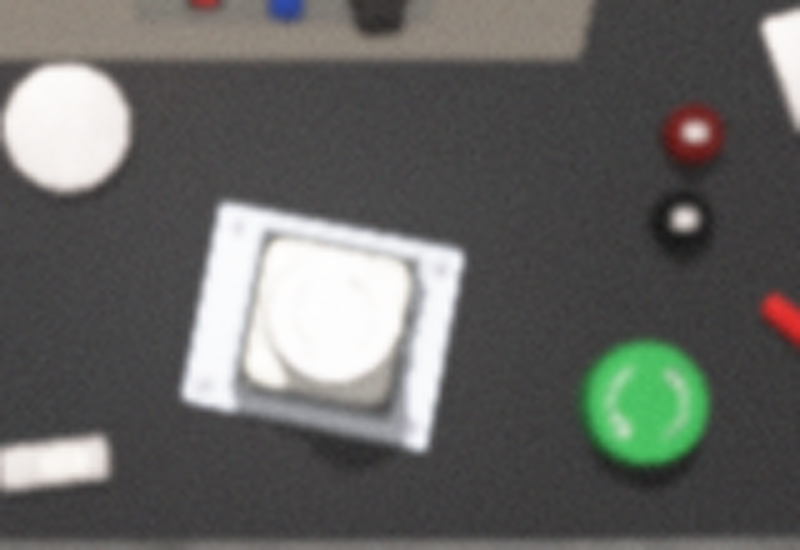

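View pics/c2.png

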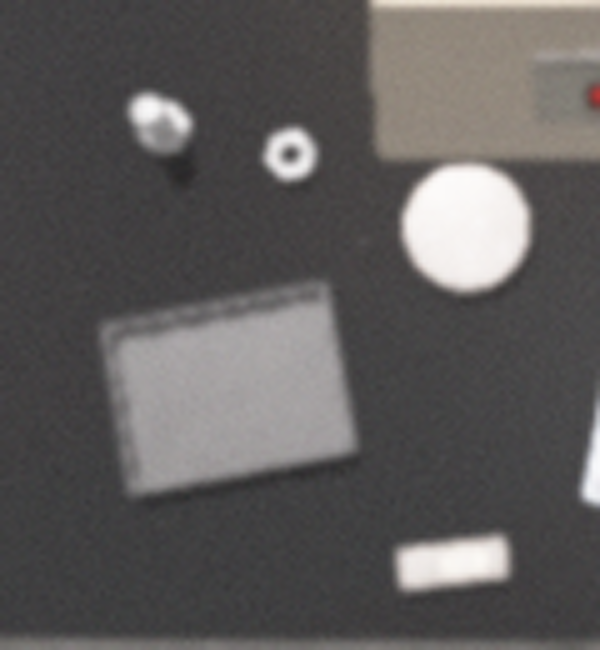

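View pics/c3.png

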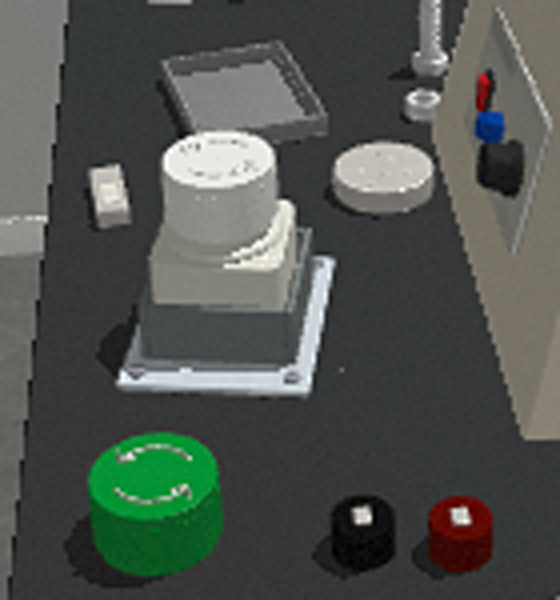

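```bash
python3 - <<'E'
from h import *
T=(292.4,233.6); S=(214.5,199.3)
o1,r1=ray('top0',*T);o2,r2=ray('side0',*S)
r1/=np.linalg.norm(r1);r2/=np.linalg.norm(r2)
A=np.c_[r1,-r2];s=np.linalg.lstsq(A,o2-o1,rcond=None)[0];p1=o1+s[0]*r1;p2=o2+s[1]*r2
print('tri',p1,p2); print('camS',o2)
c=lambda u,v:(225+u/5,170+v/5)
P=[atz('top0',*c(*p),.005)[:2] for p in [(220,203),(463,252),(428,452),(182,402)]]
print(np.round(P,4),np.mean(P,0),[np.linalg.norm(P[i]-P[(i+1)%4]) for i in range(4)])
e=P[0]-P[1];print(np.degrees(np.arctan2(e[1],e[0])))
c=lambda u,v:(145+u/5,150+v/5)
P=[atz('top0',*c(*p),.016)[:2] for p in [(100,325),(328,283),(357,455),(130,496)]]
print('tray',np.round(P,4),np.mean(P,0),[np.linalg.norm(P[i]-P[(i+1)%4]) for i in range(4)])
e=P[0]-P[1];print(np.degrees(np.arctan2(e[1],e[0])))
print('machine',atz('top0',285,181,0)[:2]); 
print('block',atz('top0',238,195,.016)[:2],'coupon',atz('top0',235,262.5,.012)[:2],'green',atz('top0',354,250.5,.035)[:2],'mounts',atz('top0',363,197,.02)[:2],atz('top0',362,214,.02)[:2],'pen',atz('top0',380,232,.0)[:2],'edge',atz('top0',300,277,0)[:2],'bolt',atz('top0',178,175,0),'small holder',atz('top0',167,127,0))
for z in (.1,.105,.11): print(z,atz('top0',*T,z)[:2],proj('side0',list(atz('top0',*T,z))))
E
```

```text
tri [ 0.51363637 -0.25803804  0.10830035] [ 0.51684117 -0.25794084  0.10847982]
camS [ 0.51518245 -1.02883639  0.55559703]
[[ 0.58   -0.204 ]
 [ 0.5538 -0.3309]
 [ 0.4501 -0.3109]
 [ 0.4764 -0.1838]] [ 0.51506497 -0.25741831] [np.float64(0.12959126703738968), np.float64(0.1055696514879453), np.float64(0.12981489446466749), np.float64(0.10560795739020423)]
78.32179258820447
tray [[ 0.5678  0.0677]
 [ 0.5897 -0.0518]
 [ 0.5003 -0.0678]
 [ 0.4789  0.0499]] [ 5.34179805e-01 -4.91762198e-04] [np.float64(0.12147961588826683), np.float64(0.0908125436591024), np.float64(0.11964457638050974), np.float64(0.09063456151216674)]
100.3836909445654
machine [ 0.65937268 -0.24699516]
block [ 0.62000057 -0.12315362] coupon [ 0.44526668 -0.11586264] green [ 0.47418434 -0.4185952 ] mounts [ 0.61296932 -0.4492488 ] [ 0.56848272 -0.44510707] pen [ 0.52265975 -0.49570529] edge [ 0.40756903 -0.28340345] bolt [0.6768345  0.03885654 0.        ] small holder [0.81034721 0.07286734 0.        ]
0.1 [ 0.51411717 -0.25856495] [213.48455562 202.94808728]
0.105 [ 0.51382754 -0.25824755] [213.19681346 200.87898095]
0.11 [ 0.51353792 -0.25793014] [212.90767191 198.79985958]
```

Measured: holder plate 105.6 x 129.7 mm, so it is the right size, and the cap top is at about (0.515, -0.258, 0.108). Now I move above it.

>>> drive_tool(
  plan=[
    [[0,0,-0.09],[0.24,0.14,0],-1],
    [[0,0,-0.179],[0.5,0.3,0],-1],
    [[0,0,-0.179],[0.75,0.45,0],-1],
    [[0,0,-0.179],[0.95,0.55,0],-1],
    [[0,0,-0.179],[0.95,0.55,0],-1],
    [[0,0,-0.179],[0.95,0.55,0],-1],
    [[0,0,-0.179],[0.95,0.55,0],-1],
  ],
)

```text
clock: 0.85
tool_pos: [0.3293, -0.3699, 0.2311]
ee_rot: [-180.0, 0.0, 0.1]
ft_force: [-0.3, -0.5, 0.2]
opening: 0.998
```

>>> drive_tool(
  plan=[
    [[0,0,0],[0.22,0.14,-0.04],-1],
    [[0,0,0],[0.45,0.28,-0.08],-1],
    [[0,0,0],[0.7,0.42,-0.12],-1],
    [[0,0,0],[0.93,0.56,-0.155],-1],
    [[0,0,0],[0.93,0.56,-0.155],-1],
    [[0,0,0],[0.93,0.56,-0.155],-1],
    [[0,0,0],[0.93,0.56,-0.155],-1],
  ],
)

```text
clock: 1.55
tool_pos: [0.5142, -0.2591, 0.2002]
ee_rot: [180.0, 0.0, -0.0]
ft_force: [0.4, 0.6, 0.2]
opening: 0.999
```

```bash
python3 - <<'E'
from h import *
snap('wrist','w1');st()
d=np.load('pics/w1.npz');print(-d['R'].T@d['t'],d['R'])
for p in [(.515,-.2575,.108),(.515,-.2575,.005)]: print(proj('w1',p))
E
```

```text
clock 1.6
qpos [-2.67683e+01  2.16366e+01  6.37430e+00  7.47504e+01 -1.84000e-02
  1.53274e+02]
tool_pos [ 0.514  -0.2594  0.2005]
ee_rot [ 1.799893e+02  1.960000e-02 -4.230000e-02]
ft_force [-0.3903 -0.0697 -0.459 ]
moment [-0.0253 -0.0183  0.0793]
opening 0.9958
[ 0.59319795 -0.25829354  0.34430782] [[ 1.99983855e-04 -9.99999788e-01 -6.19939181e-04]
 [-9.50480400e-01 -3.82748162e-04  3.10784270e-01]
 [-3.10784442e-01  5.27088204e-04 -9.50480275e-01]]
[251.912839   193.40651238]
[252.22757321 162.07414064]
```

View pics/w1.png

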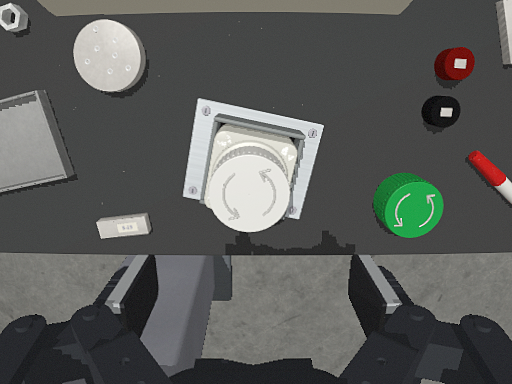

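The wrist view shows the cap top disc around (248,193), with arrows pointing anticlockwise. I'll measure it closer.

```bash
python3 - <<'E'
from h import *
crop('w1',190,90,330,240,4,'c4')
E
```

```text
(no output)
```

View pics/c4.png

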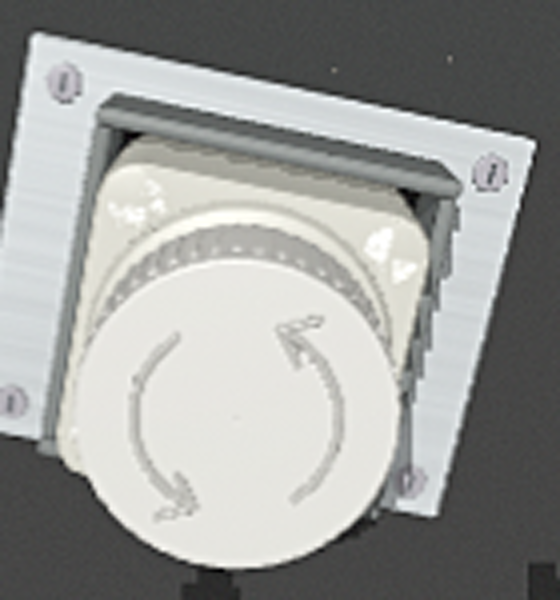

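```bash
python3 - <<'E'
from h import *
K=np.load('pics/w1.npz')['intrinsics'];print(K[0,0])
for z in (.104,.108,.112):
  print(z,atz('w1',249.4,193.6,z)[:2], atz('w1',209.25,193,z)[1]-atz('w1',290,193,z)[1])
o1,r1=ray('top0',292.4,233.6);o2,r2=ray('w1',249.4,193.6);o3,r3=ray('side0',214.5,199.3)
A=np.zeros((3,3));b=np.zeros(3)
for o,r in((o1,r1),(o2,r2),(o3,r3)):
  r=r/np.linalg.norm(r);M=np.eye(3)-np.outer(r,r);A+=M;b+=M@o
print(np.linalg.solve(A,b))
E
```

```text
336.0031880144594
0.104 [ 0.513522   -0.25559307] 0.06087526966333001
0.108 [ 0.51484823 -0.25563802] 0.0598619814789102
0.112 [ 0.51617446 -0.25568297] 0.05884869329449041
[ 0.51512424 -0.25687599  0.10798052]
```

>>> drive_tool(
  plan=[
    [[0,0,0],[0,0.0075,-0.15],-1],
    [[0,0,0],[0,0.0075,-0.3],-1],
    [[0,0,0],[0,0.0075,-0.42],-1],
    [[0,0,0],[0,0.0075,-0.52],-1],
    [[0,0,0],[0,0.0075,-0.59],-1],
    [[0,0,0],[0,0.0075,-0.63],-1],
    [[0,0,0],[0,0.0075,-0.645],-1],
    [[0,0,0],[0,0.0075,-0.645],-1],
    [[0,0,0],[0,0.0075,-0.645],-1],
  ],
)

```text
clock: 2.5
tool_pos: [0.5152, -0.2572, 0.0721]
ee_rot: [180.0, -0.1, 0.0]
ft_force: [0.3, -0.0, 0.2]
opening: 1.001
```

```bash
python3 - <<'E'
from h import *
snap('wrist','w2');snap('side','s2');st()
crop('s2',160,120,300,270,4,'c5')
E
```

```text
clock 2.6
qpos [-2.650450e+01  2.537620e+01 -7.123800e+00  5.743560e+01  6.000000e-04
  1.534617e+02]
tool_pos [ 0.5154 -0.257   0.0721]
ee_rot [ 1.799717e+02 -5.800000e-02  3.380000e-02]
ft_force [-0.0065  0.0744 -0.5573]
moment [ 0.0527  0.0358 -0.0022]
opening 0.9995
```

View pics/c5.png

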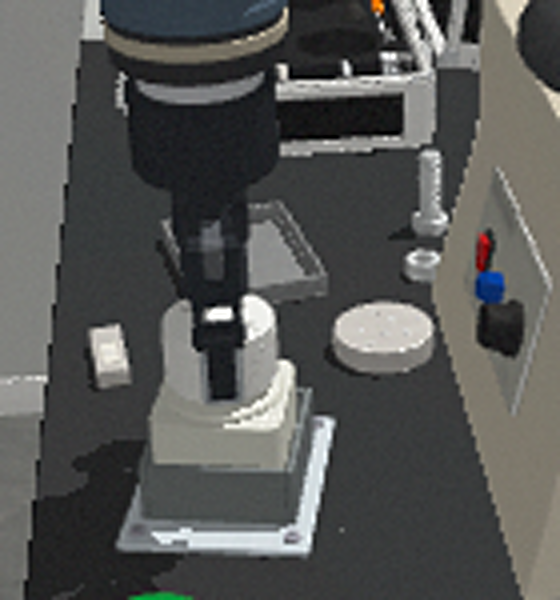

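View pics/w2.png

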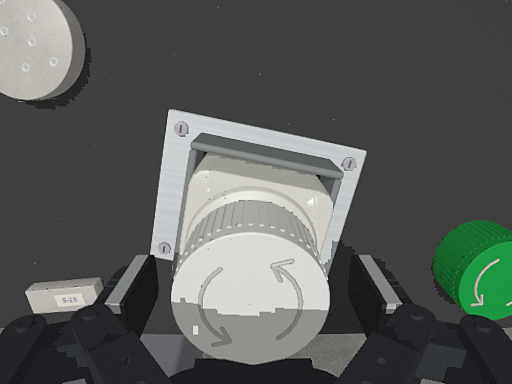

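>>> drive_tool(
  plan=[
    [[0,0,0],[-0.005,0.005,0],-1],
    [[0,0,0],[-0.005,0.005,0],-0.3],
    [[0,0,0],[-0.005,0.005,0],0],
    [[0,0,0],[-0.005,0.005,0],0.3],
    [[0,0,0],[-0.005,0.005,0],1],
    [[0,0,0],[-0.005,0.005,0],1],
    [[0,0,0],[-0.005,0.005,0],1],
    [[0,0,0],[-0.005,0.005,0],1],
    [[0,0,0],[-0.005,0.005,0],1],
  ],
  force=60,
)

```text
clock: 3.5
tool_pos: [0.5143, -0.2558, 0.0718]
ee_rot: [180.0, -0.0, 0.0]
ft_force: [-0.3, 1.2, 7.6]
opening: 0.707
```

```bash
python3 - <<'E'
from h import *
snap('wrist','w3');snap('side','s3');st()
crop('s3',160,120,300,270,4,'c6')
E
```

```text
clock 3.6
qpos [-2.644790e+01  2.524050e+01 -7.370000e+00  5.734980e+01  6.300000e-03
  1.535102e+02]
tool_pos [ 0.5143 -0.2558  0.0718]
ee_rot [ 1.799879e+02 -3.830000e-02  4.190000e-02]
ft_force [-1.6593  1.106   6.4869]
moment [0.2153 0.2709 0.0039]
opening 0.7045
```

View pics/c6.png

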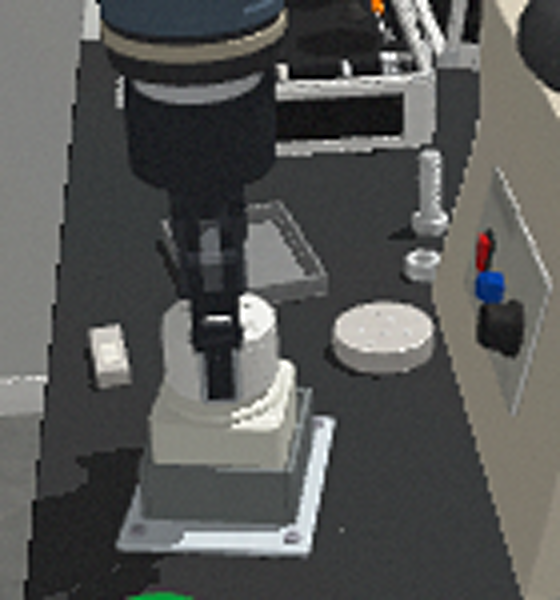

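View pics/w3.png

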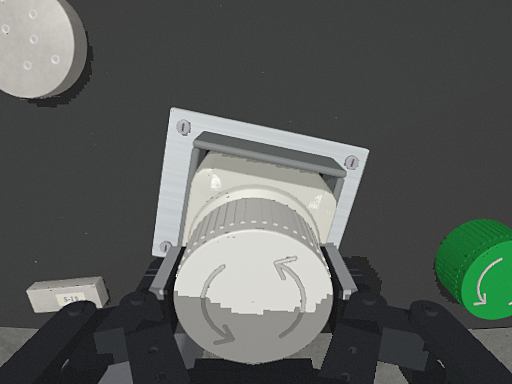

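>>> drive_tool(
  plan=[
    [[0,0,0],[0,0,-0.004],1],
    [[0,0,0],[0,0,-0.008],1],
    [[0,0,0],[0,0,-0.01],1],
    [[0,0,0],[0,0,-0.01],1],
    [[0,0,0],[0,0,-0.01],1],
  ],
)

```text
clock: 4.1
tool_pos: [0.5144, -0.2558, 0.0701]
ee_rot: [180.0, -0.1, 0.0]
ft_force: [-2.7, 1.3, 10.9]
opening: 0.708
```

>>> drive_tool(
  plan=[
    [[0,0,0],[0,0,-0.004],1],
    [[0,0,0],[0,0,-0.008],1],
    [[0,0,0],[0,0,-0.009],1],
    [[0,0,0],[0,0,-0.009],1],
    [[0,0,0],[0,0,-0.009],1],
  ],
)

```text
clock: 4.6
tool_pos: [0.5144, -0.2558, 0.0685]
ee_rot: [180.0, -0.1, 0.0]
ft_force: [-3.3, 2.8, 13.4]
opening: 0.708
```

>>> drive_tool(
  plan=[
    [[0,0,0],[0,0,-0.003],1],
    [[0,0,0],[0,0,-0.006],1],
    [[0,0,0],[0,0,-0.006],1],
    [[0,0,0],[0,0,-0.006],1],
  ],
)

```text
clock: 5.0
tool_pos: [0.5144, -0.2558, 0.0674]
ee_rot: [180.0, -0.1, 0.0]
ft_force: [-4.9, 2.5, 16.0]
opening: 0.704
```

>>> drive_tool(
  plan=[
    [[0,0,0],[0,0,-0.003],1],
    [[0,0,0],[0,0,-0.004],1],
    [[0,0,0],[0,0,-0.004],1],
    [[0,0,0],[0,0,-0.004],1],
  ],
)

```text
clock: 5.4
tool_pos: [0.5144, -0.2558, 0.0668]
ee_rot: [180.0, -0.1, 0.0]
ft_force: [-5.4, 2.7, 19.6]
opening: 0.709
```

```bash
python3 - <<'E'
from h import *
for i in range(1): st()
E
```

```text
clock 5.4
qpos [-2.644530e+01  2.545930e+01 -7.822300e+00  5.664040e+01  6.200000e-03
  1.535102e+02]
tool_pos [ 0.5144 -0.2558  0.0668]
ee_rot [ 1.799707e+02 -7.260000e-02  4.450000e-02]
ft_force [-5.448   2.7408 19.5806]
moment [ 0.6683  1.0389 -0.008 ]
opening 0.7095
```

>>> drive_tool(
  plan=[
    [[0,0,0],[-0.003,0.0015,0],1],
    [[0,0,0],[-0.003,0.0015,0],1],
    [[0,0,0.03],[-0.003,0.0015,0],1],
    [[0,0,0.06],[-0.003,0.0015,0],1],
    [[0,0,0.06],[-0.003,0.0015,0],1],
  ],
)

```text
clock: 5.9
tool_pos: [0.5147, -0.256, 0.0671]
ee_rot: [179.9, -0.2, 5.5]
ft_force: [-0.7, 2.0, 16.4]
opening: 0.707
```

```bash
python3 - <<'E'
from h import *
st()
E
```

```text
clock 5.9
qpos [-2.644750e+01  2.538580e+01 -7.887300e+00  5.654110e+01  5.600000e-03
  1.480053e+02]
tool_pos [ 0.5147 -0.256   0.0671]
ee_rot [ 1.799063e+02 -1.605000e-01  5.547400e+00]
ft_force [-0.6826  2.0345 16.4429]
moment [0.086  0.0657 0.1416]
opening 0.7072
```

>>> drive_tool(
  plan=[
    [[0,0,0.03],[0,0,-0.002],1],
    [[0,0,0.06],[0,0,-0.002],1],
    [[0,0,0.09],[0,0,-0.002],1],
    [[0,0,0.12],[0,0,-0.002],1],
    [[0,0,0.12],[0,0,-0.002],1],
  ],
)

```text
clock: 6.4
tool_pos: [0.5149, -0.2562, 0.0668]
ee_rot: [179.9, -0.2, 16.3]
ft_force: [0.2, 1.0, 17.5]
opening: 0.704
```

```bash
python3 - <<'E'
from h import *
st()
E
```

```text
clock 6.4
qpos [-2.644970e+01  2.540080e+01 -7.903000e+00  5.647790e+01  5.000000e-04
  1.372056e+02]
tool_pos [ 0.5149 -0.2562  0.0668]
ee_rot [ 1.798521e+02 -1.605000e-01  1.634490e+01]
ft_force [ 0.2191  1.0114 17.5317]
moment [ 0.0398 -0.0512  0.1653]
opening 0.704
```

>>> drive_tool(
  plan=[
    [[0,0,0.03],[0,0,-0.001],1],
    [[0,0,0.06],[0,0,-0.001],1],
    [[0,0,0.09],[0,0,-0.001],1],
    [[0,0,0.12],[0,0,-0.001],1],
    [[0,0,0.15],[0,0,-0.001],1],
    [[0,0,0.18],[0,0,-0.001],1],
    [[0,0,0.18],[0,0,-0.001],1],
  ],
)

```text
clock: 7.1
tool_pos: [0.5151, -0.2561, 0.0667]
ee_rot: [179.8, -0.1, 32.5]
ft_force: [1.6, -0.3, 18.1]
opening: 0.704
```

```bash
python3 - <<'E'
from h import *
st()
snap('wrist','w4')
E
```

```text
clock 7.1
qpos [-2.644450e+01  2.540660e+01 -7.907200e+00  5.644590e+01  1.280000e-02
  1.210087e+02]
tool_pos [ 0.5151 -0.2561  0.0667]
ee_rot [ 1.798006e+02 -1.348000e-01  3.254710e+01]
ft_force [ 1.5886 -0.2765 18.0628]
moment [ 0.0448 -0.1962  0.1355]
opening 0.7038
```

View pics/w4.png

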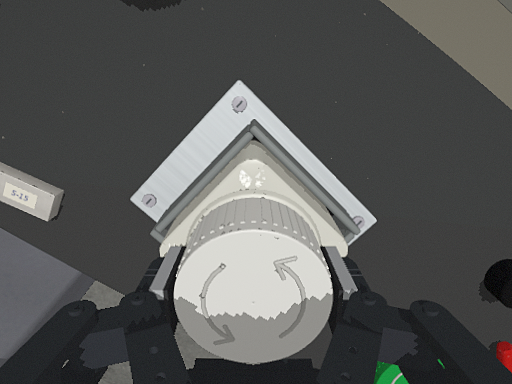

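>>> drive_tool(
  plan=[
    [[0,0,0.02],[0,0,0],1],
    [[0,0,0.04],[0,0,0],1],
    [[0,0,0.06],[0,0,0],1],
    [[0,0,0.06],[0,0,0],1],
  ],
)

```text
clock: 7.55
tool_pos: [0.5152, -0.2562, 0.0668]
ee_rot: [179.8, -0.1, 37.9]
ft_force: [1.1, 0.2, 18.5]
opening: 0.706
```

```bash
python3 - <<'E'
from h import *
st()
E
```

```text
clock 7.55
qpos [-2.644530e+01  2.540610e+01 -7.906900e+00  5.644530e+01  1.260000e-02
  1.156441e+02]
tool_pos [ 0.5152 -0.2562  0.0668]
ee_rot [ 1.797876e+02 -1.160000e-01  3.791090e+01]
ft_force [ 1.1047  0.1865 18.5009]
moment [ 0.0502 -0.2655  0.0983]
opening 0.7059
```

>>> drive_tool(
  plan=[
    [[0,0,0.015],[0,0,0],1],
    [[0,0,0.03],[0,0,0],1],
    [[0,0,0.04],[0,0,0],1],
    [[0,0,0.04],[0,0,0],1],
  ],
)

```text
clock: 7.95
tool_pos: [0.5151, -0.2561, 0.0667]
ee_rot: [179.8, -0.1, 41.5]
ft_force: [1.0, 1.4, 18.5]
opening: 0.703
```

```bash
cat > m.py <<'E'
from h import *
o=env.get_obs();print(o['clock'],'yaw',o['ee_rot'][2],'F',np.round(o['ft_force'],1),'M',np.round(o['moment'],3),'eff6',np.round(o['effort'][5],3))
E
python3 m.py
```

```text
7.95 yaw 41.47450956365508 F [ 1.   1.4 18.5] M [ 0.132 -0.179 -0.131] eff6 -0.435
```

>>> drive_tool(
  plan=[
    [[0,0,0.01],[0,0,0],1],
    [[0,0,0.02],[0,0,0],1],
    [[0,0,0.02],[0,0,0],1],
  ],
)

```text
clock: 8.25
tool_pos: [0.5151, -0.2561, 0.0667]
ee_rot: [179.8, -0.1, 43.3]
ft_force: [1.3, 0.1, 19.4]
opening: 0.702
```

```bash
python3 m.py
```

```text
8.25 yaw 43.276122229420494 F [ 1.3  0.1 19.4] M [ 0.109 -0.275  0.052] eff6 -0.301
```

>>> drive_tool(
  plan=[
    [[0,0,0.01],[0,0,0],1],
    [[0,0,0.02],[0,0,0],1],
    [[0,0,0.03],[0,0,0],1],
    [[0,0,0.03],[0,0,0],1],
  ],
)

```text
clock: 8.65
tool_pos: [0.5152, -0.2561, 0.0668]
ee_rot: [179.8, -0.1, 46.0]
ft_force: [0.8, 1.3, 18.4]
opening: 0.702
```

```bash
python3 m.py
```

```text
8.65 yaw 45.97592258029421 F [ 0.8  1.3 18.4] M [ 0.115 -0.297 -0.045] eff6 -0.37
```

>>> drive_tool(
  plan=[
    [[0,0,0.01],[0,0,0],1],
    [[0,0,0.02],[0,0,0],1],
    [[0,0,0.03],[0,0,0],1],
    [[0,0,0.03],[0,0,0],1],
  ],
)

```text
clock: 9.05
tool_pos: [0.5152, -0.2561, 0.0667]
ee_rot: [179.8, -0.1, 48.7]
ft_force: [1.1, 0.9, 18.0]
opening: 0.706
```

```bash
python3 m.py
```

```text
9.05 yaw 48.67354627544848 F [ 1.1  0.9 18. ] M [ 0.159 -0.232 -0.095] eff6 -0.386
```

>>> drive_tool(
  plan=[
    [[0,0,0.01],[0,0,0],1],
    [[0,0,0.02],[0,0,0],1],
    [[0,0,0.03],[0,0,0],1],
    [[0,0,0.03],[0,0,0],1],
  ],
)

```text
clock: 9.45
tool_pos: [0.5152, -0.2561, 0.0667]
ee_rot: [179.8, -0.1, 51.4]
ft_force: [1.1, -0.1, 17.6]
opening: 0.704
```

```bash
python3 m.py
```

```text
9.45 yaw 51.37692806300398 F [ 1.1 -0.1 17.6] M [ 0.133 -0.321 -0.064] eff6 -0.376
```

>>> drive_tool(
  plan=[
    [[0,0,0.01],[0,0,0],1],
    [[0,0,0.02],[0,0,0],1],
    [[0,0,0.03],[0,0,0],1],
    [[0,0,0.03],[0,0,0],1],
  ],
)

```text
clock: 9.85
tool_pos: [0.515, -0.2563, 0.0667]
ee_rot: [179.8, -0.0, 54.1]
ft_force: [0.7, -0.2, 18.4]
opening: 0.703
```

```bash
python3 m.py
```

```text
9.85 yaw 54.06282889534826 F [ 0.7 -0.2 18.4] M [-0.13   0.016 -0.048] eff6 -0.393
```

>>> drive_tool(
  plan=[
    [[0,0,0.01],[0,0,0],1],
    [[0,0,0.02],[0,0,0],1],
    [[0,0,0.02],[0,0,0],1],
  ],
)

```text
clock: 10.15
tool_pos: [0.5148, -0.2565, 0.0667]
ee_rot: [179.8, 0.0, 55.8]
ft_force: [-0.9, -1.3, 19.0]
opening: 0.706
```

```bash
python3 m.py
```

```text
10.15 yaw 55.841349677059995 F [-0.9 -1.3 19. ] M [-0.421  0.219 -0.376] eff6 -0.669
```

>>> drive_tool(
  plan=[
    [[0,0,0.006],[0,0,0],1],
    [[0,0,0.006],[0,0,0],1],
  ],
)

```text
clock: 10.35
tool_pos: [0.5148, -0.2565, 0.0667]
ee_rot: [179.8, 0.0, 56.4]
ft_force: [-0.8, -1.9, 19.3]
opening: 0.705
```

```bash
python3 m.py
```

```text
10.35 yaw 56.361801297985735 F [-0.8 -1.9 19.3] M [-0.373  0.22  -0.41 ] eff6 -0.577
```

>>> drive_tool(
  plan=[
    [[0,0,0.008],[0,0,0],1],
    [[0,0,0.008],[0,0,0],1],
  ],
)

```text
clock: 10.55
tool_pos: [0.5148, -0.2565, 0.0667]
ee_rot: [179.8, 0.0, 57.1]
ft_force: [-0.9, -2.1, 19.0]
opening: 0.706
```

```bash
python3 m.py
```

```text
10.55 yaw 57.08788743907618 F [-0.9 -2.1 19. ] M [-0.455  0.26  -0.402] eff6 -0.611
```

```bash
python3 - <<'E'
from h import *
snap('wrist','w5')
E
```

```text
(no output)
```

View pics/w5.png

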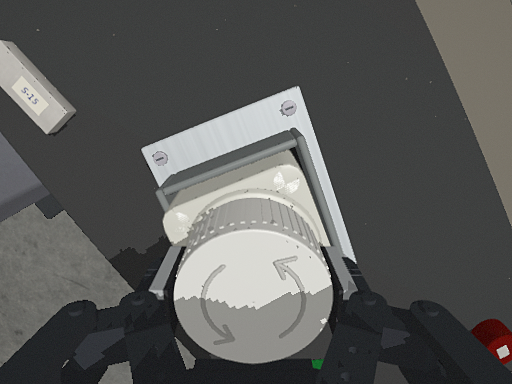

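The cap has not slipped in the jaws: the arrows are at the same pixels as before, about (222,268) and (285,262). Torque is steady at 0.4 N m, which may be the jar taking up its pocket play. I'll continue in small steps.

>>> drive_tool(
  plan=[
    [[0,0,0.01],[0,0,0],1],
    [[0,0,0.01],[0,0,0],1],
  ],
)

```text
clock: 10.8
tool_pos: [0.5149, -0.2566, 0.0668]
ee_rot: [179.8, 0.0, 58.0]
ft_force: [-0.6, -3.5, 17.7]
opening: 0.711
```

```bash
python3 m.py
```

```text
10.8 yaw 57.98437772467282 F [-0.6 -3.5 17.7] M [-0.539  0.202 -0.525] eff6 -0.824
```

>>> drive_tool(
  plan=[
    [[0,0,0.008],[0,0,0],1],
    [[0,0,0.008],[0,0,0],1],
  ],
)

```text
clock: 11.0
tool_pos: [0.5149, -0.2567, 0.0667]
ee_rot: [179.8, 0.0, 58.7]
ft_force: [-0.8, -3.3, 18.6]
opening: 0.702
```

```bash
python3 m.py
```

```text
11.0 yaw 58.685152893800776 F [-0.8 -3.3 18.6] M [-0.669  0.131 -0.687] eff6 -0.941
```

The torque now climbs with angle, 0.53 then 0.69 N m, so the stop is met. I'll ease back about 1.5° and lift gently.

>>> drive_tool(
  plan=[
    [[0,0,-0.01],[0,0,0],1],
    [[0,0,-0.018],[0,0,0],1],
    [[0,0,-0.018],[0,0,0.01],1],
    [[0,0,-0.018],[0,0,0.02],1],
    [[0,0,-0.018],[0,0,0.03],1],
    [[0,0,-0.018],[0,0,0.04],1],
    [[0,0,-0.018],[0,0,0.05],1],
    [[0,0,-0.018],[0,0,0.05],1],
  ],
)

```text
clock: 11.8
tool_pos: [0.5141, -0.2563, 0.0753]
ee_rot: [179.9, 0.0, 57.1]
ft_force: [3.4, -5.7, -1.1]
opening: 0.703
```

```bash
python3 m.py
```

```text
11.8 yaw 57.06712763955117 F [ 3.4 -5.7 -1.1] M [-1.043 -0.567 -0.325] eff6 -0.301
```

>>> drive_tool(
  plan=[
    [[0,0,0],[0.002,-0.004,0.01],1],
    [[0,0,0],[0.002,-0.004,0.025],1],
    [[0,0,0],[0.002,-0.004,0.04],1],
    [[0,0,0],[0.002,-0.004,0.055],1],
    [[0,0,0],[0.002,-0.004,0.055],1],
  ],
)

```text
clock: 12.3
tool_pos: [0.5139, -0.2562, 0.0864]
ee_rot: [180.0, -0.0, 57.1]
ft_force: [-0.7, -0.5, -0.6]
opening: 0.705
```

```bash
python3 m.py; python3 - <<'E'
from h import *
snap('side','s6')
crop('s6',160,120,300,270,4,'c7')
E
```

```text
12.3 yaw 57.10186139850082 F [-0.7 -0.5 -0.6] M [ 0.025 -0.058  0.01 ] eff6 -0.001
```

View pics/c7.png

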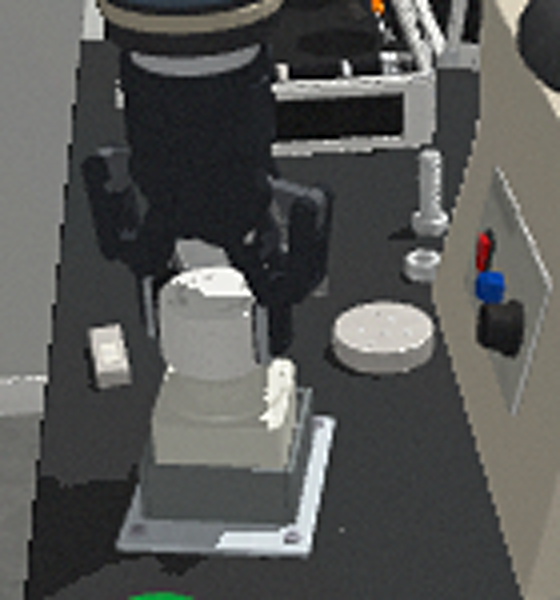

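The cap is off the neck (crop: cap hanging clear, force at zero) and the jar is still standing. I'll carry it to the free spot at (0.525, -0.127).

>>> drive_tool(
  plan=[
    [[0,0,0],[0,0,0.1],1],
    [[0,0,0],[0,0,0.22],1],
    [[0,0,0],[0,0,0.32],1],
    [[0,0,-0.08],[0,0.05,0.32],1],
    [[0,0,-0.16],[0.02,0.15,0.32],1],
    [[0,0,-0.24],[0.03,0.25,0.32],1],
    [[0,0,-0.32],[0.04,0.35,0.32],1],
    [[0,0,-0.4],[0.055,0.45,0.32],1],
    [[0,0,-0.48],[0.055,0.55,0.32],1],
    [[0,0,-0.56],[0.055,0.645,0.32],1],
    [[0,0,-0.634],[0.055,0.645,0.32],1],
    [[0,0,-0.634],[0.055,0.645,0.32],1],
    [[0,0,-0.634],[0.055,0.645,0.32],1],
  ],
)

```text
clock: 13.65
tool_pos: [0.5247, -0.1273, 0.1498]
ee_rot: [-180.0, 0.0, 0.2]
ft_force: [-0.1, 0.3, -0.5]
opening: 0.705
```

```bash
python3 m.py; python3 - <<'E'
from h import *
snap('side','s7');snap('top','t7')
crop('s7',120,40,320,190,4,'c8');crop('t7',145,150,345,290,4,'c9')
E
```

```text
13.65 yaw 0.23751163599996367 F [-0.1  0.3 -0.5] M [ 0.016 -0.072 -0.043] eff6 0.511
```

View pics/s7.png

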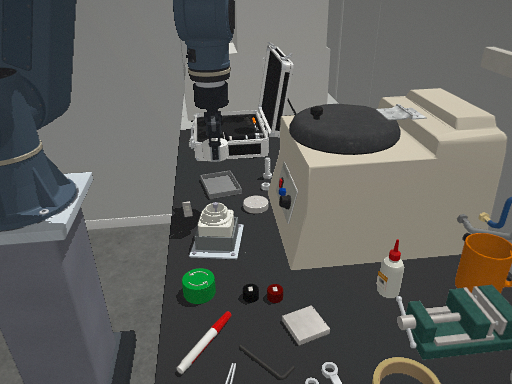

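View pics/c9.png

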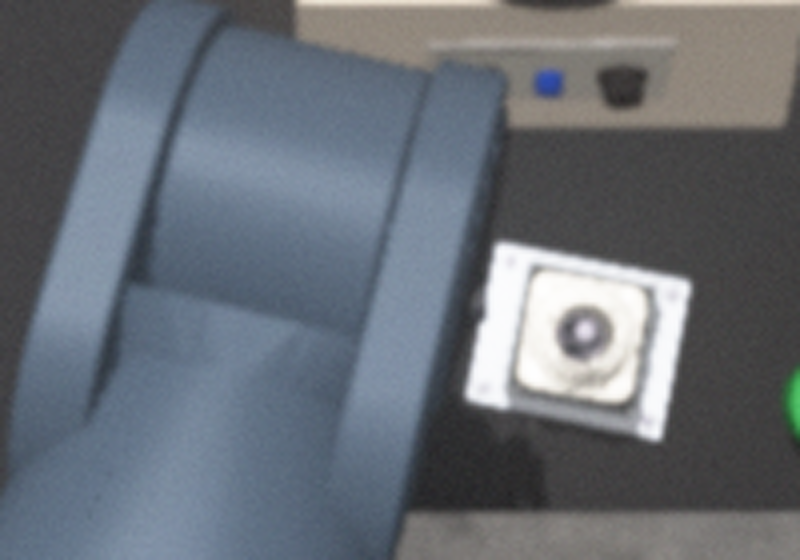

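The jar is standing in its holder with the steel knob visible at about (292,233) in the top view. I'll lower the cap.

>>> drive_tool(
  plan=[
    [[0,0,0],[0,0,-0.15],1],
    [[0,0,0],[0,0,-0.3],1],
    [[0,0,0],[0,0,-0.45],1],
    [[0,0,0],[0,0,-0.57],1],
    [[0,0,0],[0,0,-0.64],1],
    [[0,0,0],[0,0,-0.68],1],
    [[0,0,0],[0,0,-0.69],1],
    [[0,0,0],[0,0,-0.69],1],
    [[0,0,0],[0,0,-0.69],1],
  ],
)

```text
clock: 14.65
tool_pos: [0.5254, -0.1275, 0.0127]
ee_rot: [180.0, -0.1, 0.1]
ft_force: [-1.0, -0.1, -0.2]
opening: 0.708
```

```bash
python3 m.py; python3 - <<'E'
from h import *
snap('side','s8')
crop('s8',160,120,300,240,5,'c8')
E
```

```text
14.65 yaw 0.05225971031575583 F [-1.  -0.1 -0.2] M [ 0.007 -0.045 -0.004] eff6 -0.017
```

View pics/c8.png

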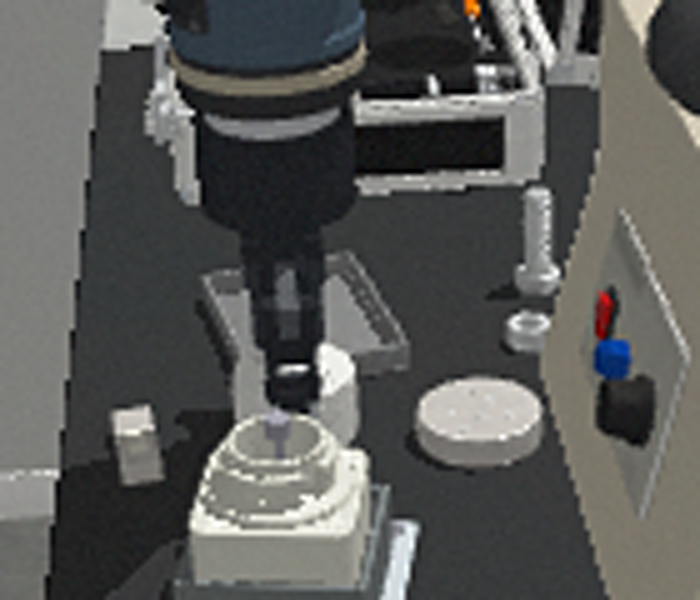

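Still in the air. I'll lower in 2–3 mm steps.

>>> drive_tool(
  plan=[
    [[0,0,0],[0,0,-0.01],1],
    [[0,0,0],[0,0,-0.02],1],
    [[0,0,0],[0,0,-0.025],1],
    [[0,0,0],[0,0,-0.025],1],
  ],
)

```text
clock: 15.1
tool_pos: [0.5247, -0.1272, 0.0068]
ee_rot: [-180.0, 0.0, 0.0]
ft_force: [-0.1, -0.8, -0.9]
opening: 0.707
```

>>> drive_tool(
  plan=[
    [[0,0,0],[0,0,-0.008],1],
    [[0,0,0],[0,0,-0.013],1],
    [[0,0,0],[0,0,-0.013],1],
  ],
)

```text
clock: 15.4
tool_pos: [0.5248, -0.1272, 0.0041]
ee_rot: [-180.0, 0.0, 0.0]
ft_force: [-0.3, 0.1, -0.9]
opening: 0.703
```

>>> drive_tool(
  plan=[
    [[0,0,0],[0,0,-0.005],1],
    [[0,0,0],[0,0,-0.008],1],
    [[0,0,0],[0,0,-0.008],1],
  ],
)

```text
clock: 15.7
tool_pos: [0.5248, -0.1273, 0.0026]
ee_rot: [-180.0, 0.0, 0.0]
ft_force: [0.5, -0.4, -1.1]
opening: 0.704
```

>>> drive_tool(
  plan=[
    [[0,0,0],[0,0,-0.005],1],
    [[0,0,0],[0,0,-0.008],1],
    [[0,0,0],[0,0,-0.008],1],
  ],
)

```text
clock: 16.0
tool_pos: [0.5247, -0.1273, 0.001]
ee_rot: [-180.0, 0.0, 0.0]
ft_force: [-0.1, -0.9, 0.1]
opening: 0.707
```

>>> drive_tool(
  plan=[
    [[0,0,0],[0,0,-0.004],1],
    [[0,0,0],[0,0,-0.004],1],
  ],
)

```text
clock: 16.2
tool_pos: [0.5248, -0.1272, 0.0002]
ee_rot: [-180.0, 0.0, 0.0]
ft_force: [1.5, -0.3, -0.6]
opening: 0.706
```

```bash
python3 m.py; python3 - <<'E'
from h import *
snap('side','s9')
crop('s9',160,120,300,240,5,'c10')
E
```

```text
16.2 yaw 0.03548270179928367 F [ 1.5 -0.3 -0.6] M [0.012 0.035 0.072] eff6 0.0
```

View pics/c10.png

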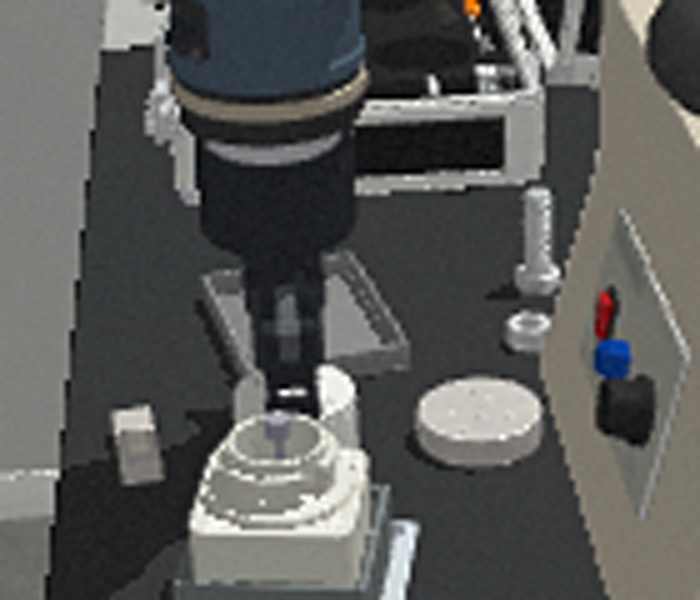

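>>> drive_tool(
  plan=[
    [[0,0,0],[0,0,-0.004],1],
    [[0,0,0],[0,0,-0.007],1],
    [[0,0,0],[0,0,-0.007],1],
  ],
)

```text
clock: 16.55
tool_pos: [0.5249, -0.1273, -0.001]
ee_rot: [180.0, -0.0, 0.0]
ft_force: [0.1, 0.9, 0.7]
opening: 0.704
```

>>> drive_tool(
  plan=[
    [[0,0,0],[0,0,-0.004],1],
    [[0,0,0],[0,0,-0.006],1],
    [[0,0,0],[0,0,-0.006],1],
  ],
)

```text
clock: 16.85
tool_pos: [0.5249, -0.1273, -0.0012]
ee_rot: [180.0, -0.0, 0.0]
ft_force: [-9.4, 3.5, 25.3]
opening: 0.707
```

>>> drive_tool(
  plan=[
    [[0,0,0],[0,0,0.004],1],
    [[0,0,0],[0,0,0.006],1],
    [[0,0,0],[0,0,0.006],1],
  ],
)

```text
clock: 17.15
tool_pos: [0.525, -0.1273, -0.001]
ee_rot: [180.0, -0.0, 0.0]
ft_force: [-1.3, 0.8, 5.0]
opening: 0.708
```

>>> drive_tool(
  plan=[
    [[0,0,0],[0,0,0],-0.5],
    [[0,0,0],[0,0,0],-0.6],
    [[0,0,0],[0,0,0],-0.7],
    [[0,0,0],[0,0,0],-0.75],
    [[0,0,0],[0,0,0],-0.75],
  ],
)

```text
clock: 17.65
tool_pos: [0.5248, -0.1272, -0.0012]
ee_rot: [-180.0, 0.0, 0.0]
ft_force: [-0.0, -0.0, -0.7]
opening: 0.871
```

```bash
python3 m.py; python3 - <<'E'
from h import *
snap('wrist','w10')
E
```

```text
17.65 yaw 0.03620809881885777 F [-0.  -0.  -0.7] M [ 0.002  0.028 -0.048] eff6 -0.0
```

View pics/w10.png

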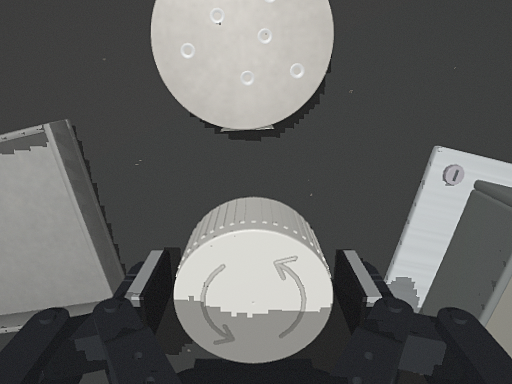

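The cap stands flat, with the fingers clear on both sides (gaps at columns about 170 and 335). I'll go up and back over the jar.

>>> drive_tool(
  plan=[
    [[0,0,0],[0,0,0.1],-0.75],
    [[0,0,0],[0,0,0.3],-0.75],
    [[0,0,0],[0,0,0.5],-0.75],
    [[0,0,0],[0,0,0.7],-0.75],
    [[0,0,0],[0,0,0.92],-0.75],
    [[0,0,0],[-0.03,-0.2,0.98],-0.75],
    [[0,0,0],[-0.05,-0.42,0.98],-0.75],
    [[0,0,0],[-0.05,-0.645,0.98],-0.5],
    [[0,0,0],[-0.05,-0.645,0.98],-0.3],
    [[0,0,0],[-0.05,-0.645,0.98],-0.3],
    [[0,0,0],[-0.05,-0.645,0.98],-0.3],
  ],
)

```text
clock: 18.8
tool_pos: [0.5148, -0.2556, 0.1948]
ee_rot: [-180.0, 0.0, 0.1]
ft_force: [-0.0, -0.2, 0.4]
opening: 0.649
```

```bash
python3 - <<'E'
from h import *
snap('wrist','w11');snap('side','s11');st()
crop('w11',180,80,330,230,4,'c11');crop('s11',160,150,280,270,5,'c12')
E
```

```text
clock 18.9
qpos [-2.63657e+01  2.15827e+01  5.50610e+00  7.39270e+01  7.30000e-03
  1.53522e+02]
tool_pos [ 0.515  -0.2552  0.195 ]
ee_rot [-1.799919e+02 -0.000000e+00  1.122000e-01]
ft_force [-0.327   0.691  -0.4907]
moment [-0.0385  0.0049  0.0076]
opening 0.6521
```

View pics/c11.png

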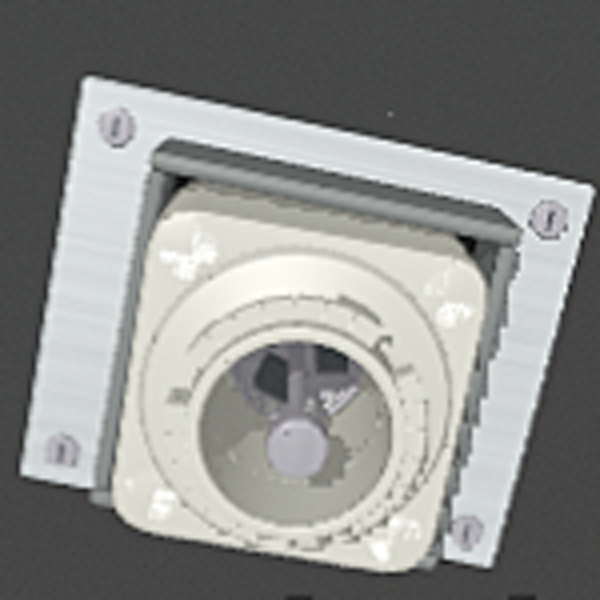

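View pics/c12.png

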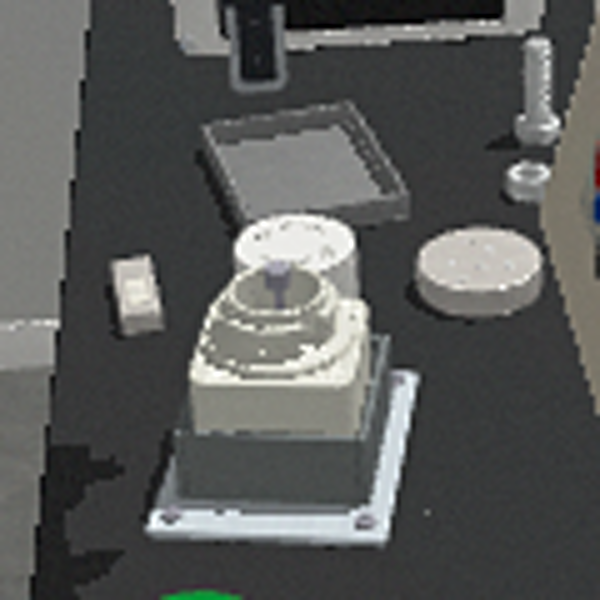

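View pics/w11.png

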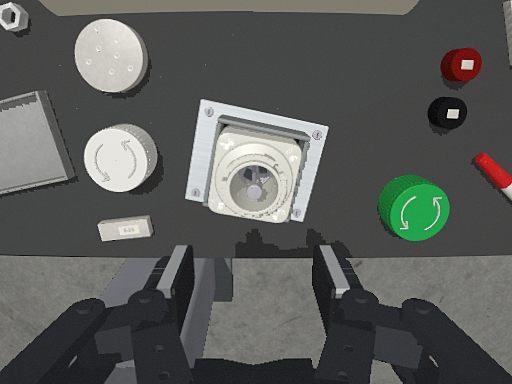

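```bash
python3 - <<'E'
from h import *
print(atz('w11',254.25,191.75,.099),atz('top0',292,233.25,.099))
snap('top','t11');crop('t11',265,205,325,265,10,'c13');crop('w11',235,170,275,210,14,'c14')
o2,r2=ray('w11',254.25,191.75);o3,r3=ray('s11',215.6,202.6)
A=np.zeros((3,3));b=np.zeros(3)
for o,r in((o2,r2),(o3,r3)):
  r=r/np.linalg.norm(r);M=np.eye(3)-np.outer(r,r);A+=M;b+=M@o
print(np.linalg.solve(A,b))
E
```

```text
[ 0.5157532 -0.2556331  0.099    ] [ 0.51501918 -0.2576767   0.099     ]
[ 0.51736888 -0.25588924  0.09946825]
```

View pics/c13.png

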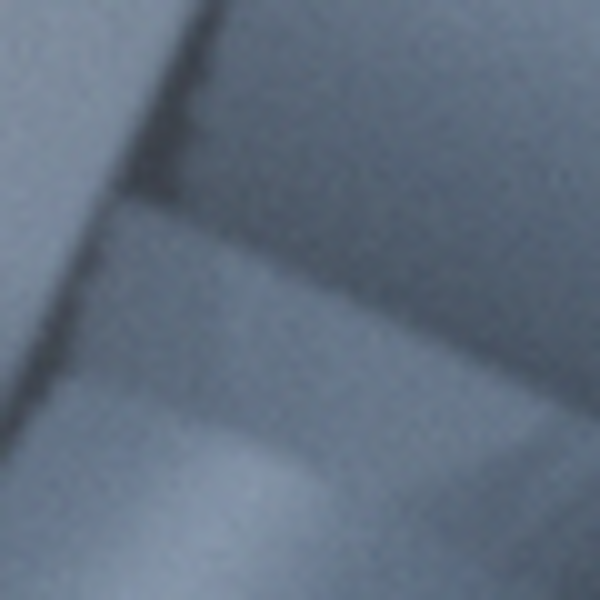

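View pics/c14.png

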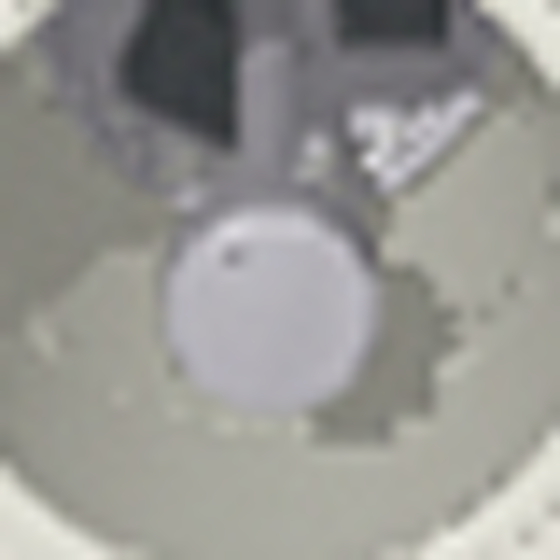

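>>> drive_tool(
  plan=[
    [[0,0,0],[0.003,0,-0.12],0],
    [[0,0,0],[0.003,0,-0.26],0.3],
    [[0,0,0],[0.003,0,-0.38],0.3],
    [[0,0,0],[0.003,0,-0.46],0.3],
    [[0,0,0],[0.003,0,-0.5],0.3],
    [[0,0,0],[0.003,0,-0.52],0.3],
    [[0,0,0],[0.003,0,-0.52],0.3],
    [[0,0,0],[0.003,0,-0.52],0.3],
  ],
  force=30,
)

```text
clock: 19.75
tool_pos: [0.5159, -0.2563, 0.0918]
ee_rot: [180.0, -0.1, 0.1]
ft_force: [0.1, -0.1, 0.4]
opening: 0.348
```

```bash
python3 - <<'E'
from h import *
snap('wrist','w12');snap('side','s12');st()
crop('s12',180,150,260,240,6,'c15')
E
```

```text
clock 19.85
qpos [-2.64337e+01  2.45367e+01 -5.38720e+00  6.00060e+01 -1.00000e-04
  1.53530e+02]
tool_pos [ 0.5159 -0.2565  0.0917]
ee_rot [ 1.799686e+02 -6.280000e-02  3.630000e-02]
ft_force [ 0.4243 -0.1959  0.0425]
moment [0.0409 0.013  0.0178]
opening 0.3535
```

View pics/w12.png

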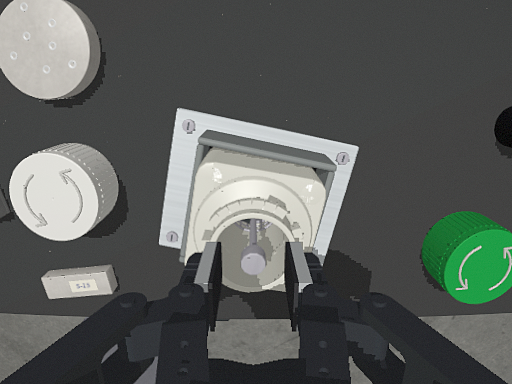

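View pics/c15.png

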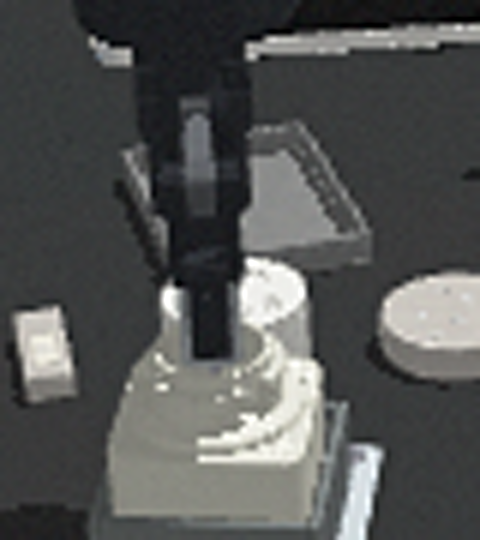

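>>> drive_tool(
  plan=[
    [[0,0,0],[0,0,-0.005],0.3],
    [[0,0,0],[0,0,-0.01],0.5],
    [[0,0,0],[0,0,-0.01],0.65],
    [[0,0,0],[0,0,-0.01],1],
    [[0,0,0],[0,0,-0.01],1],
    [[0,0,0],[0,0,-0.01],1],
    [[0,0,0],[0,0,-0.01],1],
    [[0,0,0],[0,0,-0.01],1],
  ],
  force=35,
)

```text
clock: 20.65
tool_pos: [0.5155, -0.2563, 0.089]
ee_rot: [180.0, -0.0, 0.0]
ft_force: [0.1, -1.0, 1.9]
opening: 0.111
```

```bash
python3 - <<'E'
from h import *
snap('wrist','w13');st();snap('side','s13');crop('s13',180,150,260,240,6,'c16');crop('w13',190,190,320,310,5,'c17')
E
```

```text
clock 20.7
qpos [-2.643690e+01  2.465930e+01 -5.622500e+00  5.971320e+01 -1.000000e-03
  1.535297e+02]
tool_pos [ 0.5155 -0.2563  0.0889]
ee_rot [ 1.799969e+02 -4.000000e-03  3.340000e-02]
ft_force [-0.3639 -0.4785  3.1593]
moment [-0.007   0.044   0.0218]
opening 0.1131
```

View pics/c16.png

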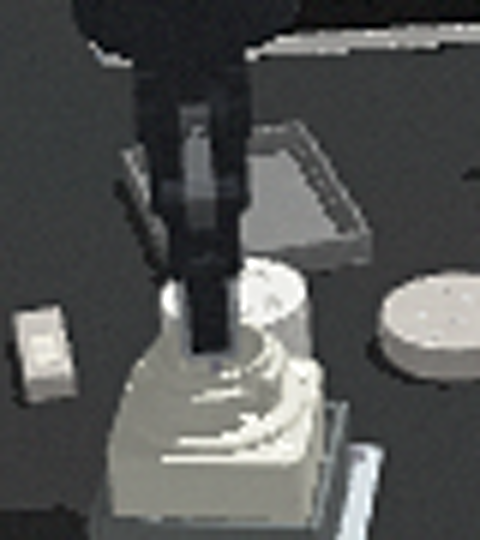

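View pics/c17.png

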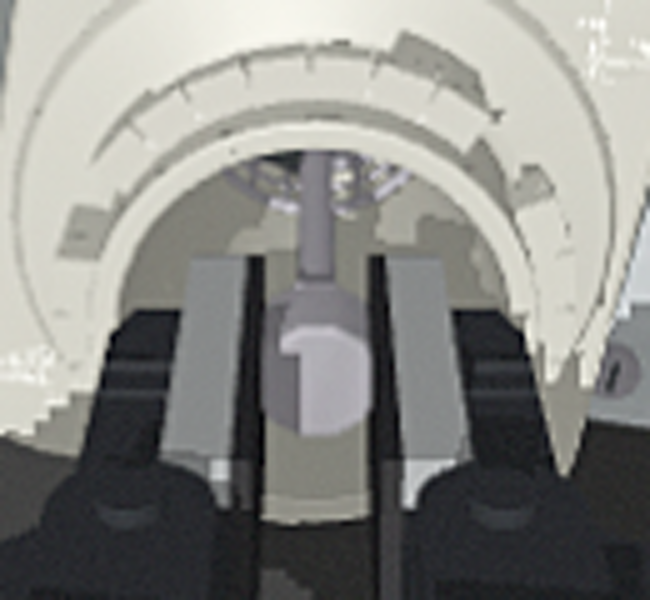

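>>> drive_tool(
  plan=[
    [[0,0,0],[0,0,0.015],1],
    [[0,0,0],[0,0,0.04],1],
    [[0,0,0],[0,0,0.07],1],
    [[0,0,0],[0,0,0.1],1],
    [[0,0,0],[0,0,0.1],1],
  ],
)

```text
clock: 21.25
tool_pos: [0.516, -0.2565, 0.1101]
ee_rot: [180.0, -0.1, 0.0]
ft_force: [0.0, -1.3, -0.3]
opening: 0.116
```

```bash
python3 m.py; python3 - <<'E'
from h import *
snap('side','s14');crop('s14',180,130,260,220,6,'c18')
E
```

```text
21.25 yaw 0.038679095325501574 F [ 0.  -1.3 -0.3] M [ 0.033 -0.024 -0.011] eff6 -0.0
```

View pics/c18.png

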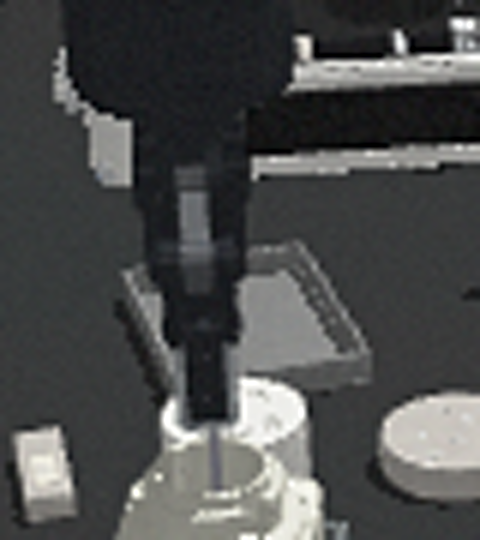

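The stem rises with the fingers. I'll lift it fully clear.

>>> drive_tool(
  plan=[
    [[0,0,0],[0,0,0.05],1],
    [[0,0,0],[0,0,0.12],1],
    [[0,0,0],[0,0,0.2],1],
    [[0,0,0],[0,0,0.28],1],
    [[0,0,0],[0,0,0.36],1],
    [[0,0,0],[0,0,0.43],1],
    [[0,0,0],[0,0,0.475],1],
    [[0,0,0],[0,0,0.475],1],
    [[0,0,0],[0,0,0.475],1],
  ],
)

```text
clock: 22.2
tool_pos: [0.5153, -0.2562, 0.2036]
ee_rot: [-180.0, 0.0, 0.0]
ft_force: [-0.1, 0.1, -1.2]
opening: 0.111
```

```bash
python3 m.py; python3 - <<'E'
from h import *
snap('side','s15');crop('s15',150,70,300,220,4,'c19')
E
```

```text
22.2 yaw 0.037904677748969155 F [-0.1  0.1 -1.2] M [-0.021  0.025  0.061] eff6 -0.0
```

View pics/c19.png

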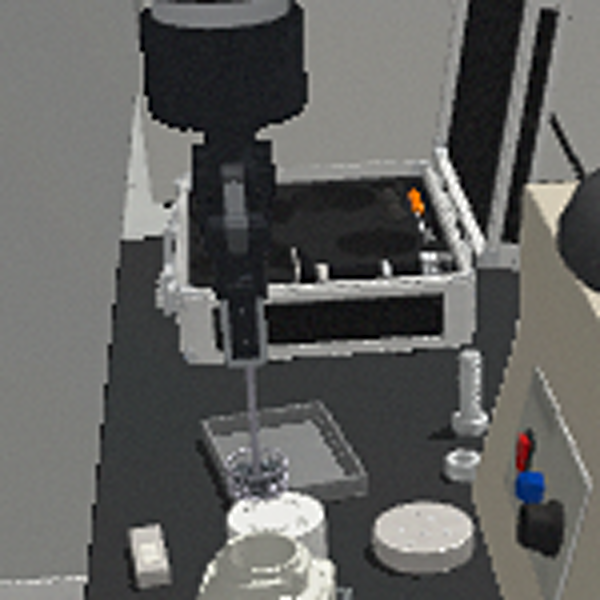

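>>> drive_tool(
  plan=[
    [[0,0,0],[0.01,0.04,0],1],
    [[0,0,0],[0.02,0.12,0],1],
    [[0,0,0],[0.03,0.22,0],1],
    [[0,0,0],[0.04,0.33,0],1],
    [[0,0,0],[0.05,0.44,0],1],
    [[0,0,0],[0.06,0.55,0],1],
    [[0,0,0],[0.07,0.66,0],1],
    [[0,0,0],[0.08,0.77,0],1],
    [[0,0,0],[0.09,0.88,0],1],
    [[0,0,0],[0.0925,0.98,0],1],
  ],
)

```text
clock: 23.25
tool_pos: [0.5337, -0.058, 0.2037]
ee_rot: [-180.0, 0.0, 0.1]
ft_force: [-0.4, -1.4, -0.3]
opening: 0.11
```

>>> drive_tool(
  plan=[
    [[0,0,0],[0,0.1,0],1],
    [[0,0,0],[0,0.19,0],1],
    [[0,0,0],[0,0.26,0],1],
    [[0,0,0],[0,0.3,0],1],
    [[0,0,0],[0,0.3,-0.1],1],
    [[0,0,0],[0,0.3,-0.22],1],
    [[0,0,0],[0,0.3,-0.33],1],
    [[0,0,0],[0,0.3,-0.42],1],
    [[0,0,0],[0,0.3,-0.5],1],
    [[0,0,0],[0,0.3,-0.55],1],
    [[0,0,0],[0,0.3,-0.55],1],
    [[0,0,0],[0,0.3,-0.55],1],
  ],
)

```text
clock: 24.45
tool_pos: [0.5341, -0.0002, 0.0944]
ee_rot: [-180.0, -0.0, 0.0]
ft_force: [-0.2, -0.7, -0.5]
opening: 0.114
```

```bash
python3 m.py; python3 - <<'E'
from h import *
snap('side','s16');crop('s16',160,90,290,220,4,'c20');snap('wrist','w16')
E
```

```text
24.45 yaw 0.03077721516801443 F [-0.2 -0.7 -0.5] M [-0.012 -0.011 -0.022] eff6 0.005
```

View pics/c20.png

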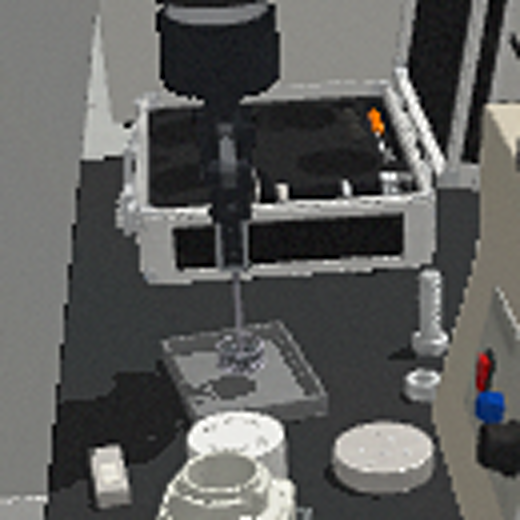

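View pics/w16.png

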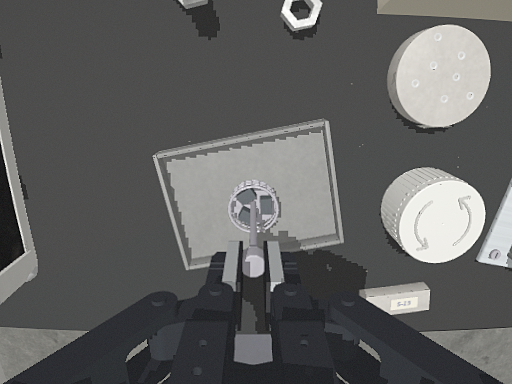

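The basket hangs upright over the tray middle, at about (253,205). I'll lower it.

>>> drive_tool(
  plan=[
    [[0,0,0],[0,0,-0.03],1],
    [[0,0,0],[0,0,-0.055],1],
    [[0,0,0],[0,0,-0.07],1],
    [[0,0,0],[0,0,-0.075],1],
    [[0,0,0],[0,0,-0.075],1],
  ],
)

```text
clock: 25.05
tool_pos: [0.5341, -0.0003, 0.079]
ee_rot: [180.0, -0.0, 0.0]
ft_force: [0.8, -0.0, 1.9]
opening: 0.114
```

>>> drive_tool(
  plan=[
    [[0,0,0],[0,0,-0.004],1],
    [[0,0,0],[0,0,-0.006],1],
    [[0,0,0],[0,0,-0.006],1],
  ],
)

```text
clock: 25.35
tool_pos: [0.5348, -0.0003, 0.0789]
ee_rot: [180.0, -0.1, 0.0]
ft_force: [-3.1, 0.1, 17.5]
opening: 0.108
```

>>> drive_tool(
  plan=[
    [[0,0,0],[0,0,0.003],1],
    [[0,0,0],[0,0,0.005],1],
    [[0,0,0],[0,0,0.005],1],
  ],
)

```text
clock: 25.65
tool_pos: [0.5341, -0.0003, 0.0789]
ee_rot: [-180.0, -0.0, 0.0]
ft_force: [-1.2, 0.2, 7.4]
opening: 0.114
```

```bash
python3 m.py; python3 - <<'E'
from h import *
snap('side','s17');crop('s17',160,90,290,220,4,'c21');snap('wrist','w17')
E
```

```text
25.65 yaw 0.03381347981010695 F [-1.2  0.2  7.4] M [0.025 0.191 0.013] eff6 -0.0
```

View pics/c21.png

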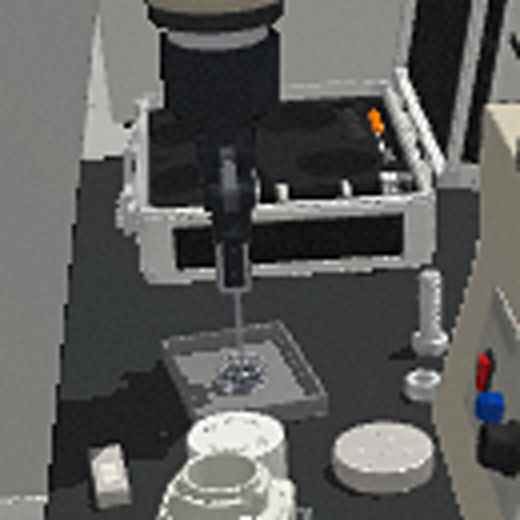

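View pics/w17.png

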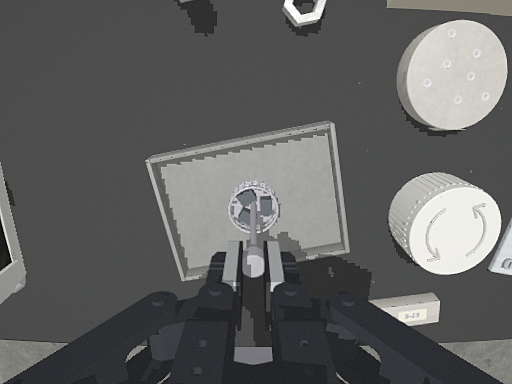

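Seated and upright. I'll relieve another millimetre or so and open slowly.

>>> drive_tool(
  plan=[
    [[0,0,0],[0,0,0.002],1],
    [[0,0,0],[0,0,0.003],1],
    [[0,0,0],[0,0,0.003],0.75],
    [[0,0,0],[0,0,0.003],0.68],
    [[0,0,0],[0,0,0.003],0.6],
    [[0,0,0],[0,0,0.003],0.45],
    [[0,0,0],[0,0,0.003],0.3],
    [[0,0,0],[0,0,0.003],0.1],
    [[0,0,0],[0,0,0.003],0],
    [[0,0,0],[0,0,0.003],0],
  ],
)

```text
clock: 26.75
tool_pos: [0.5339, -0.0003, 0.0793]
ee_rot: [180.0, 0.0, 0.0]
ft_force: [0.2, -0.9, 0.7]
opening: 0.494
```

```bash
python3 m.py; python3 - <<'E'
from h import *
snap('wrist','w18')
E
```

```text
26.75 yaw 0.03447216910908391 F [ 0.2 -0.9  0.7] M [ 0.005 -0.015 -0.013] eff6 -0.0
```

View pics/w18.png

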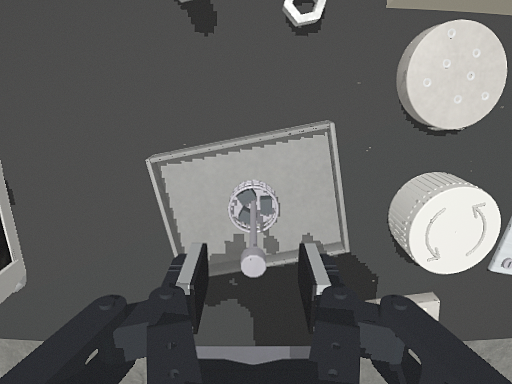

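The basket stands on its own between the open fingers. I'll retreat straight up, then pull back for the final look.

>>> drive_tool(
  plan=[
    [[0,0,0],[0,0,0.08],0],
    [[0,0,0],[0,0,0.25],0],
    [[0,0,0],[0,0,0.45],0],
    [[0,0,0],[0,0,0.65],0],
    [[0,0,0],[0,0,0.8],0],
    [[0,0,0],[-0.2,0,0.8],0],
    [[0,0,0],[-0.4,0,0.8],0],
    [[0,0,0],[-0.6,0,0.8],0],
    [[0,0,0],[-0.8,0,0.8],0],
    [[0,0,0],[-0.8,0,0.8],0],
    [[0,0,0],[-0.8,0,0.8],0],
  ],
)

```text
clock: 27.9
tool_pos: [0.3738, -0.0003, 0.2398]
ee_rot: [180.0, -0.1, 0.0]
ft_force: [0.5, 0.3, -0.6]
opening: 0.503
```

```bash
python3 m.py; python3 - <<'E'
from h import *
snap('side','s19');snap('top','t19');snap('wrist','w19');crop('s19',155,140,305,310,4,'c22');crop('t19',145,150,385,280,3,'c23')
E
```

```text
27.9 yaw 0.03608885640742508 F [ 0.5  0.3 -0.6] M [-0.035 -0.029  0.008] eff6 -0.0
```

View pics/c22.png

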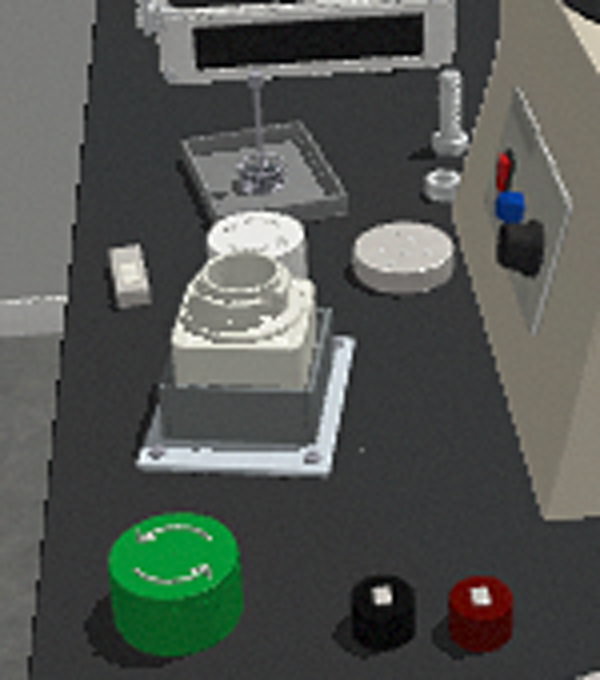

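View pics/c23.png

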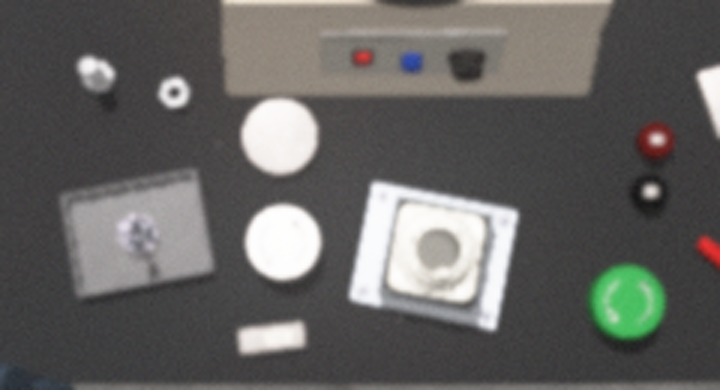

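View pics/w19.png

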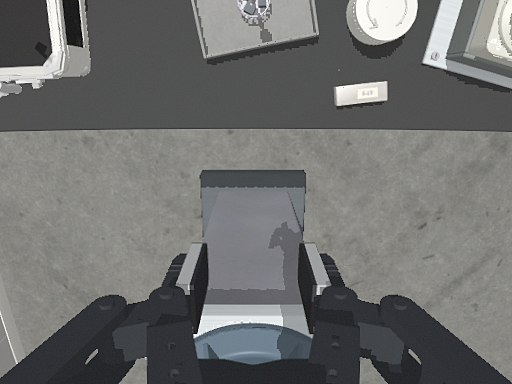

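The final views agree. In the side crop, the basket stands upright in the tray at (260,150), the jar is open in its holder at (245,330) and the cap is flat on the bench at (257,245). The bystanders are where they started and the robot touches nothing, so I'm handing in.

```bash
python3 -c "
from station import env
print(env.close_job())"
```

```text
the job is handed in; nothing more can be done
None
```

The job is done and was handed in at about 28 s of the 72 s allowed.

- **Cap:** I pressed it down with about 18–19 N and turned it anticlockwise. It met its stop at about 58°, with the torque climbing to 0.69 N m. I eased back about 1.6°, lifted it off and set it rim down on free bench between the tray and the holder.
- **Basket:** I lifted it out by its knob and stood it in the middle of the grey tray.
- **Last checks:** The final pictures show the basket upright in the tray and the jar, open, standing in its holder. The cap is flat on the bench. The green look-alike and the other bystanders look unmoved by eye. The tool is clear and its force reads about zero.

**Readings that stood out:**
- The torque first held at 0.4 N m for about 2° before the final rise, probably the jar taking up its play in the pocket.
- Easing off the neck showed about 6.6 N of side force.
- Setting down peaked at about 25 N for the cap and 17 N for the basket. These were brief and below the limits.
- The jaws read 9.6 mm on the 12 mm knob, but the grip held.

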